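Slide the loaded marker stand to its free place

ROBOT

A 7-joint arm with a two-finger parallel gripper is mounted at the origin on the work surface. World frame = base frame: x ahead of the robot, y to its left, z up, the work surface at z = 0. Lengths are in m, angles in rad, forces in N, time in s.
With the tool pointing down it reaches from about 0.4 to 0.85 m from the base axis. Payload 4.4 kg.
Tool frame: the origin (TCP) lies on the centre line of the jaws, within the pads' length; the fingertips stand 19 mm ahead of it and the grasp point (between the pads) is the TCP; z points along the fingers, y is the direction in which the jaws open and shut (so a half turn about z gives the same grasp; the last joint's range is limited). The gripper opens to 94 mm and grips with 3 to 60 N. Pads are 16 mm wide; open, the fingers measure 119 mm over their backs; the gripper's body (75 mm by 177 mm) begins 78 mm behind the grasp point.
Start: joints at [-1.235, 0.628, 0.038, 1.517, -0.027, 0.996, -0.02], TCP at [0.254, 0.598, 0.224] pointing down, gripper open.
Joint ranges: [-3.06, 3.06], [-0.37, 2.12], [-1.25, 1.32], [0.18, 2.47], [-1.1, 4.24], [0.23, 1.98], [-2.94, 2.94]. Speed limits (rad/s): [2.57, 2.57, 3.14, 3.14, 3.14, 3.14, 3.14].

INTERFACE

Orientations are given as a unit quaternion [w, x, y, z].
In Python, from bench import get_obs, eyes, hand_in gives the robot as it stands.
- The arm moves only by the tool send_rows, never from a script. Its argument "targets" is a list of rows, each a list of 5 numbers: the opening, from 0 (shut) to 1 (fully open), then the shift along the tool's x, y, z in m, then the turn about the tool's z in rad. In form: [[jaw, tx, ty, tz, twist], ...]. A call has 1 to 10 rows; each row is the pose to reach, as a shift and turn from the pose commanded when the call began, along the tool's axes at that moment; what a row does not reach only later rows make up. A row lasts 1/10 s, in which the tool goes at most 50 mm and 8.59 degrees, less where a joint would pass 70% of its speed; a pose out of reach is approached as far as the arm can. A call with a gripper value outside its range is refused whole. The fingers move at their own pace and stop on an object; "force" is the grip in N (left out, the last holds). Time passes only in rows, so rows that repeat a pose let the fingers close. It gives the time, the measured TCP pose, the force and the opening at its end, in the units of the state.
- get_obs(): the state, without advancing time (a new reading comes with each control period).
- eyes.capture(name): name is "side" or "top"; returns (picture, depth): 400x640x3 uint8, red, green, blue; 400x640 float32, m along the optical axis (not along the pixel's ray), 0 where there is no reading.
- eyes.calibration(name): a dict with "fx", "fy", "cx", "cy" (pixels), "dist" ([k1, k2, p1, p2, k3] as OpenCV has them; the pictures are not rectified), "world_to_cam" (4x4, takes a point from world to camera coordinates). Camera axes: x right, y down, z forward; pixel columns grow to the right and rows downward; lengths in m; the calibration is good to about 2 mm. A picture is of the moment at which its call begins. calibration takes no time and is no camera call.
- hand_in(): hands the job in, once; it reports no verdict.
The state is a dict: "t": time; "joint_pos": joint angles; "qvel": joint speeds; "effort": joint torques, N m; "eef_pos": TCP position; "tcp_rot": TCP orientation; "ft_force": force on the tool from outside, world axes, zero at the start; "wrist_torque": the same for the moment, N m; "width": finger opening in m.
Only numpy, scipy, OpenCV 4.12 (cv2) and the standard library are available. Lean on these libraries where they do the work, as an engineer would, in place of code of your own. Each camera call takes 0.05 s, during which the arm holds its last target. There are 200 camera calls.

TASK

Slide the loaded marker stand over the tiles, without lifting or tipping it, into the empty taped outline: centred in the outline and lined up with it, with the filter square still standing in its slot. Then let go of it. Leave the empty spare stand where it is.

Things in the scene. Friction and masses are not known exactly. Their poses are not given: they have to be found in the camera images.
- stand_grip (a point): Loaded marker stand, loose, milky acrylic, 0.5 kg: foot 64 (x) by 160 (y) by 34 mm high; mid fin to hold, 16 thick (x), 40 wide (y), 34 to 106 mm above the tiles. Fixed in its slots at y +60 and +38: purple arrow, copper wedge (tops below 90 mm). Loose in the slot at y -48: aluminium filter square. Point: centre of the fin's grip, 80 mm above the underside, on the stand's middle; z up.
- free_place (a point): The empty place: a rectangle of 6 mm black tape flat on the level tiles (z = 0), 72 (x) by 168 mm (y) inside, nothing in it. Point: its centre; y along its long side, z up. The loaded stand starts in a second such outline, the spare in a third. Nothing stands between the loaded stand and the empty place.
- spare_grip (a point): Spare stand, same shape, size and material as the loaded one but all slots empty; loose, farther from the robot. Point: centre of its fin's grip, 80 mm above the tiles. It is to stay where it is.
- square_center (a point): Aluminium filter square, 50 by 50 by 5 mm, loosely on edge in a slot 7 mm wide and 22 mm deep of the loaded stand, top 62 mm above the tiles. Point: its centre; y across its thickness, z up.
Not all that is in view belongs to the job. Leave any green look-alike of the part that bears stand_grip alone.

How it is judged:
By the outcome, as a careful person would: the job done as asked, in the order asked, and still so for the second after the job is handed in, with the robot touching nothing.
It also fails if it takes over 35 s, if anything falls off the work surface, if the arm or the gripper's body presses on something with over 40 N, if the wrist force passes 120 N, or if a joint passes its speed limit or range.

## Working session

There is one attempt and no reset: what is moved stays moved. The work goes in short steps, Python scripts to look and compute and a tool call to move; the robot and the scene stay as the last step left them, time stands still between calls to the robot, and variables do not carry over. Pictures are saved under pics/ and viewed, about 8 in all and at most 12, crops included, and the job is handed in when it is done.

Besides the shell and the picture viewer there is one more tool, called after ">>>" by a JSON object that holds its "name" and its "arguments". send_rows: Moves the arm, as the interface text tells. Its arguments: {"type":"object","properties":{"targets":{"type":"array","items":{"type":"array","items":{"type":"number"}}},"force":{"type":"number"}},"required":["targets"]}

```bash
mkdir -p pics; ls; cat > h.py <<'E'
import numpy as np, cv2
from bench import get_obs, eyes, hand_in
def cal(n):
    c=eyes.calibration(n); K=np.array([[c['fx'],0,c['cx']],[0,c['fy'],c['cy']],[0,0,1.]])
    return K,np.array(c['dist'],float),np.array(c['world_to_cam'],float)
def toplane(n,px,z):
    K,d,T=cal(n); p=cv2.undistortPoints(np.array(px,float).reshape(-1,1,2),K,d).reshape(-1,2)
    R,t=T[:3,:3],T[:3,3]; o=-R.T@t; D=np.c_[p,np.ones(len(p))]@R
    return o+D*((z-o[2])/D[:,2])[:,None]
def proj(n,P):
    K,d,T=cal(n); return cv2.projectPoints(np.array(P,float).reshape(-1,1,3),cv2.Rodrigues(T[:3,:3])[0],T[:3,3],K,d)[0].reshape(-1,2)
def snap(n,f=None):
    im,dp=eyes.capture(n); im=np.ascontiguousarray(im[:,:,::-1])
    if f: cv2.imwrite(f'pics/{f}.png',im); np.save(f'pics/{f}.npy',dp)
    return im,dp
E
python3 - <<'E'
from h import *
for n in('top','side'):
    snap(n,n+'0'); K,d,T=cal(n); print(n,-T[:3,:3].T@T[:3,3],T[:3,:3][2],K[0,0])
print(get_obs())
E
```

```text
pics
top [0.49237385 0.10440598 1.04984093] [ 0.0764363  -0.02783197 -0.99668595] 374.9164786565632
side [ 0.1181936  -0.38738673  0.47314309] [ 0.5824377   0.62112562 -0.52437514] 362.2219517842322
{'t': 0.1, 'joint_pos': array([-1.2348093 ,  0.62922029,  0.03844399,  1.51821908, -0.02700518,
        0.99629342, -0.01998777]), 'qvel': array([-0.00083572, -0.00088173,  0.00043187, -0.0039419 ,  0.00109027,
       -0.00079986, -0.00049072]), 'effort': array([ 2.49612815e-03, -5.50784075e+01,  1.14725847e+00, -1.87114495e+01,
       -5.21417067e-02,  1.93088647e-02,  4.76925209e-05]), 'eef_pos': array([0.25394948, 0.5977541 , 0.22368328]), 'tcp_rot': array([-1.57726275e-04,  1.99539430e-01,  9.79889462e-01, -7.95720870e-04]), 'ft_force': array([-1.07085074,  0.75063312, -0.73366231]), 'wrist_torque': array([0.05805782, 0.01330379, 0.01552112]), 'width': 0.0940049995310563}
```

View pics/top0.png

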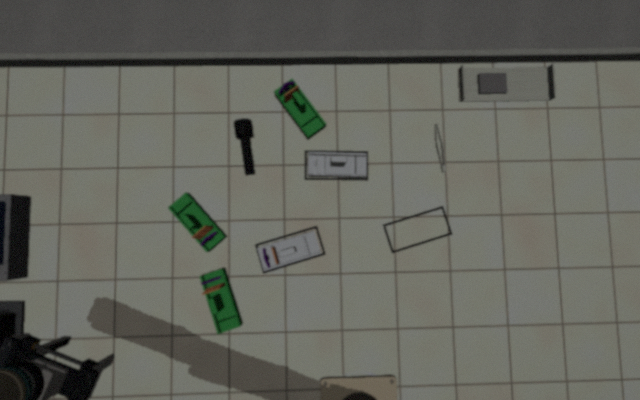

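View pics/side0.png

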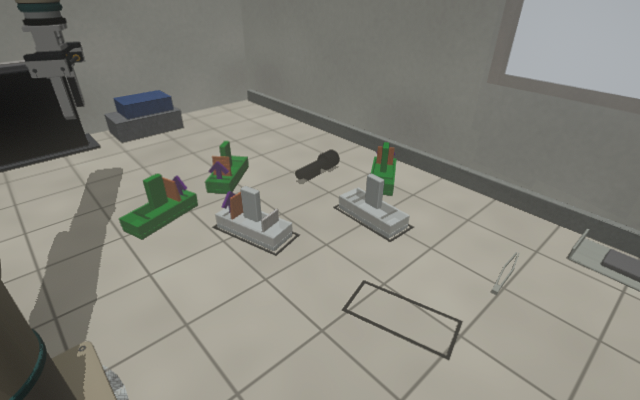

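The top view shows the loaded stand at about (290,249), the empty outline at (418,229), the spare at (337,165), and three green look-alikes. The side view shows the same: loaded stand at (255,220), empty outline at (402,318), spare at (373,207).

```bash
python3 - <<'E'
from h import *
def rect(P):
    (c,(w,h),a)=cv2.minAreaRect((P[:,:2]*1000).astype(np.float32))
    if w<h: a+=90
    return np.round(c,1),round(max(w,h),1),round(min(w,h),1),round((a+90)%180-90,2)
rois={'top':{'free':(375,198,460,260),'load':(245,215,335,280)},'side':{'free':(335,275,470,360)}}
out=[]
for n in rois:
    im=cv2.imread(f'pics/{n}0.png'); g=cv2.cvtColor(im,cv2.COLOR_BGR2GRAY); dp=np.load(f'pics/{n}0.npy')
    for k,(x0,y0,x1,y1) in rois[n].items():
        s=g[y0:y1,x0:x1].astype(float); bg=cv2.medianBlur(g,41)[y0:y1,x0:x1]
        for r in (0.5,0.62,0.7):
            m=(s<r*bg).astype(np.uint8)
            nn,l,st,_=cv2.connectedComponentsWithStats(m,connectivity=8)
            i=1+np.argmax(st[1:,2]*st[1:,3]); ys,xs=np.where(l==i)
            P=toplane(n,np.c_[xs+x0,ys+y0],0)
            print(n,k,r,len(xs),rect(P))
    if n=='top':
        s=im[215:280,245:335]; cv2.imwrite('pics/c.png',cv2.convertScaleAbs(cv2.resize(s,None,fx=8,fy=8,interpolation=cv2.INTER_CUBIC),alpha=1.6))
    # depth points
    K,d,T=cal(n); vs,us=np.mgrid[0:400,0:640]; q=cv2.undistortPoints(np.c_[us.ravel(),vs.ravel()].astype(float).reshape(-1,1,2),K,d).reshape(-1,2)
    z=dp.ravel(); C=np.c_[q,np.ones(len(q))]*z[:,None]; W=(C-T[:3,3])@T[:3,:3]; W=W.reshape(400,640,3); np.save(f'pics/{n}W.npy',W)
    x0,y0,x1,y1=(245,215,335,280) if n=='top' else (205,180,300,255)
    w=W[y0:y1,x0:x1].reshape(-1,3); dz=dp[y0:y1,x0:x1].ravel()>0
    print(n,'valid',dz.mean(),np.histogram(w[dz,2],[-.03,-.01,.01,.025,.045,.06,.075,.09,.12]))
E
```

```text
top free 0.5 16 (array([ 485.8, -267.3]), 26.9, 11.3, -34.51)
top free 0.62 310 (array([ 497.5, -181.3]), 181.5, 84.7, -74.06)
top free 0.7 432 (array([ 497.8, -181.1]), 183.6, 87.2, -74.07)
top load 0.5 37 (array([428.1, 244.2]), 45.3, 8.7, 17.93)
top load 0.62 245 (array([449. , 177.8]), 177.6, 82.9, -74.51)
top load 0.7 355 (array([448.6, 177.9]), 179.5, 85.2, -73.99)
top valid 0.9972649572649572 (array([   0, 4411,   30, 1109,   42,   87,   51,  104]), array([-0.03 , -0.01 ,  0.01 ,  0.025,  0.045,  0.06 ,  0.075,  0.09 ,
        0.12 ]))
side free 0.5 617 (array([ 495.9, -178.6]), 179.0, 83.1, -73.74)
side free 0.62 815 (array([ 496.2, -178.6]), 179.8, 85.3, -73.75)
side free 0.7 970 (array([ 496.2, -178.8]), 181.1, 86.9, -74.27)
side valid 0.9955087719298246 (array([   0, 4209,  579, 1298,  325,  294,  193,  195]), array([-0.03 , -0.01 ,  0.01 ,  0.025,  0.045,  0.06 ,  0.075,  0.09 ,
        0.12 ]))
```

View pics/c.png

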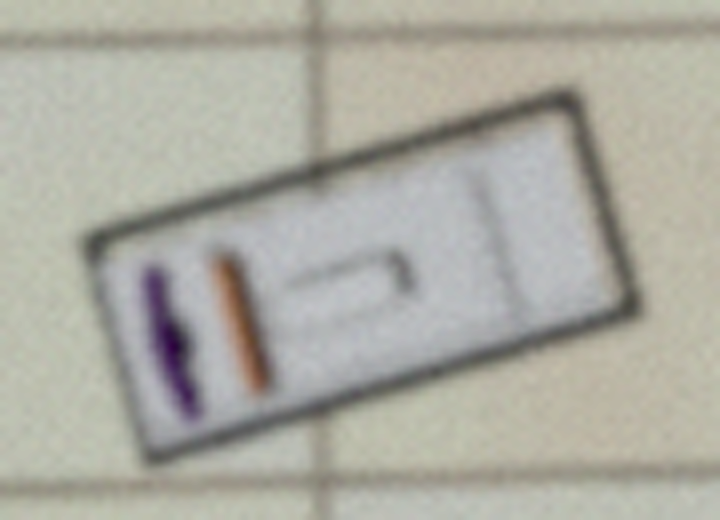

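```bash
cat >> h.py <<'E'
def world(n,dp):
    K,d,T=cal(n); vs,us=np.mgrid[0:400,0:640]; q=cv2.undistortPoints(np.c_[us.ravel(),vs.ravel()].astype(float).reshape(-1,1,2),K,d).reshape(-1,2)
    return ((np.c_[q,np.ones(len(q))]*dp.reshape(-1,1)-T[:3,3])@T[:3,:3]).reshape(400,640,3)
def rect(P):
    (c,(w,h),a)=cv2.minAreaRect((P[:,:2]*1000).astype(np.float32))
    if w<h: a+=90
    return np.round(c,1),round(max(w,h),1),round(min(w,h),1),round(a%180,2)
def stand(n,dp,near,rad=.1):
    W=world(n,dp); w=W[(dp>0)&(np.hypot(W[...,0]-near[0],W[...,1]-near[1])<rad)]
    f=w[(w[:,2]>.028)&(w[:,2]<.040)]; t=w[(w[:,2]>.095)&(w[:,2]<.115)]
    s=w[(w[:,2]>.048)&(w[:,2]<.066)]
    print(n,'foot',len(f),rect(f),'z',np.median(f[:,2]).round(4),'fin',len(t),rect(t) if len(t)>4 else '',t.mean(0).round(4) if len(t) else '')
    return f,t,s
E
python3 - <<'E'
from h import *
for n in('top','side'):
    dp=np.load(f'pics/{n}0.npy')
    f,t,s=stand(n,dp,(.449,.178)); stand(n,dp,np.array([.449,.178])+0,.1)
    W=world(n,dp); w=W[(dp>0)&(W[...,2]>.09)&(W[...,2]<.12)&(W[...,0]>.3)&(abs(W[...,1])<.3)]
    stand(n,dp,(.69,.02),.11)
im=cv2.imread('pics/side0.png')[175:260,195:310]; cv2.imwrite('pics/c2.png',cv2.resize(im,None,fx=6.5,fy=6.5,interpolation=cv2.INTER_CUBIC))
E
```

```text
top foot 1101 (array([446.6, 180. ]), 159.7, 63.9, 105.83) z 0.0339 fin 103 (array([446.6, 179.8]), 39.6, 15.8, 106.62) [0.4469 0.1796 0.1052]
top foot 1101 (array([446.6, 180. ]), 159.7, 63.9, 105.83) z 0.0339 fin 103 (array([446.6, 179.8]), 39.6, 15.8, 106.62) [0.4469 0.1796 0.1052]
top foot 1018 (array([680. ,  44.5]), 158.1, 64.9, 87.72) z 0.0337 fin 97 (array([679.3,  44.7]), 36.1, 15.0, 89.02) [0.6791 0.0446 0.1046]
side foot 968 (array([444.7, 179.9]), 162.3, 65.9, 106.27) z 0.0343 fin 156 (array([445. , 179.6]), 40.8, 17.6, 106.38) [0.4435 0.1755 0.1029]
side foot 968 (array([444.7, 179.9]), 162.3, 65.9, 106.27) z 0.0343 fin 156 (array([445. , 179.6]), 40.8, 17.6, 106.38) [0.4435 0.1755 0.1029]
side foot 1056 (array([679.1,  44.1]), 161.1, 67.7, 87.1) z 0.0344 fin 131 (array([677.2,  43.7]), 39.6, 16.8, 87.47) [0.675  0.041  0.1029]
```

View pics/c2.png

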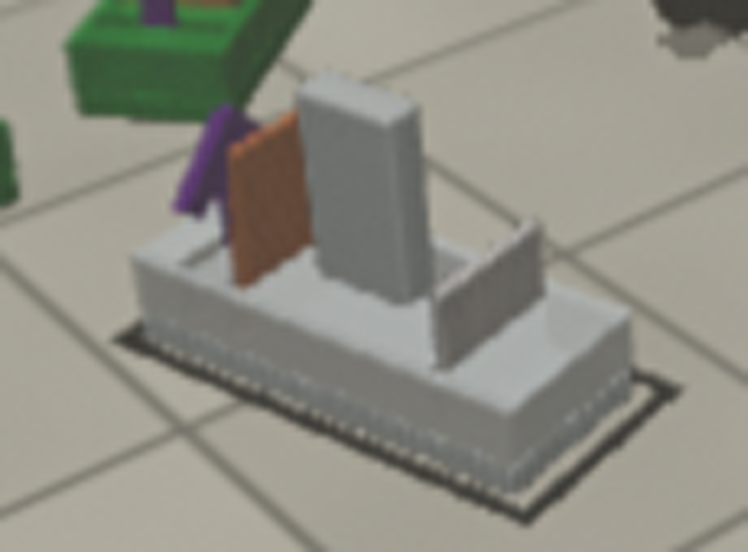

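The crop shows the loaded stand with the arrow, wedge, fin and the square upright in its slot. Both views agree: stand at about (0.446, 0.180) with its long axis at 106.1°, and the free place at about (0.497, -0.180) at 106°. I'll move above the fin now.

>>> {"name": "send_rows", "arguments": {"targets": [[1,-0.034,-0.031,0,0.089],[1,-0.068,-0.062,0,0.178],[1,-0.102,-0.093,0,0.266],[1,-0.136,-0.124,0,0.355],[1,-0.17,-0.155,0,0.444],[1,-0.204,-0.186,0.01,0.533],[1,-0.238,-0.217,0.02,0.622],[1,-0.272,-0.248,0.03,0.71],[1,-0.306,-0.279,0.04,0.799],[1,-0.34,-0.31,0.05,0.888]], "force": 25}}

```text
t: 1.1
eef_pos: [0.4462, 0.1783, 0.1741]
tcp_rot: [-0.0, 0.602, 0.798, 0.0]
ft_force: [1.8, -0.2, 0.0]
width: 0.0942
```

>>> {"name": "send_rows", "arguments": {"targets": [[0.7,0,0,0,0],[0.6,0,0,0,0],[0.6,0,0,0,0]]}}

```text
t: 1.4
eef_pos: [0.4454, 0.1813, 0.1744]
tcp_rot: [-0.0, 0.6, 0.8, 0.0]
ft_force: [-0.3, 0.5, -0.5]
width: 0.0735
```

```bash
python3 - <<'E'
from h import *
o=get_obs(); q=o['tcp_rot']
from scipy.spatial.transform import Rotation as R
M=R.from_quat(q[[1,2,3,0]]).as_matrix(); p=o['eef_pos']; print(o['t'],p,M.round(4).tolist(),np.degrees(np.arctan2(M[1],M[0])),o['joint_pos'].round(2))
d=np.array([.446,.180,.078])-p; print(M.T@d)
for n in('top','side'):
    im,dp=snap(n,n+'1'); stand(n,dp,(.446,.18))
E
```

```text
1.4 [0.44535974 0.18127715 0.17442456] [[-0.2795, 0.9602, -0.0005], [0.9602, 0.2795, 0.0007], [0.0009, -0.0003, -1.0]] [106.22929569  16.22931051 125.45695193] [-0.64  0.48  0.27  2.04 -0.21  0.65  0.05]
[-0.00148824  0.00028677  0.09642323]
top foot 543 (array([458.6, 137.4]), 71.1, 63.9, 105.86) z 0.0339 fin 6 (array([453.2, 161.8]), 11.1, 2.3, 26.99) [0.4534 0.1622 0.1025]
side foot 964 (array([444.9, 180.3]), 162.8, 66.5, 106.14) z 0.0343 fin 154 (array([444.9, 178.9]), 40.9, 16.5, 106.22) [0.4434 0.1756 0.103 ]
```

View pics/side1.png

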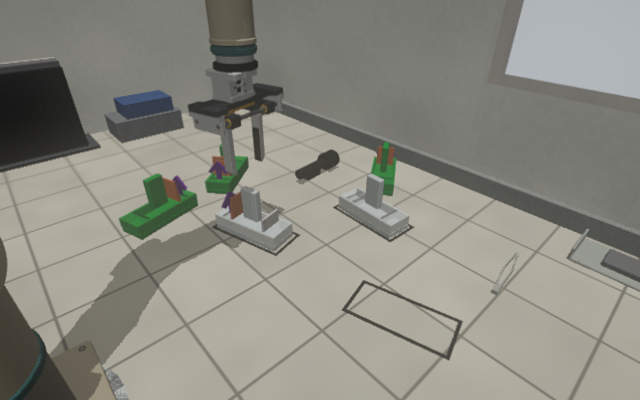

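The open fingers hang centred above the fin, at about (245,150) in the side picture. I'll go down and grip.

>>> {"name": "send_rows", "arguments": {"targets": [[0.6,-0.001,0,0.02,0],[0.6,-0.001,0,0.04,0],[0.6,-0.001,0,0.06,0],[0.6,-0.001,0,0.075,0],[0.6,-0.001,0,0.088,0],[0.6,-0.001,0,0.096,0],[0.6,-0.001,0,0.096,0],[0.6,-0.001,0,0.096,0]]}}

```text
t: 2.3
eef_pos: [0.4462, 0.1796, 0.0788]
tcp_rot: [0.0, 0.601, 0.799, 0.0]
ft_force: [0.7, 0.2, 0.1]
width: 0.0566
```

>>> {"name": "send_rows", "arguments": {"targets": [[0.4,0,0,0,0],[0.3,0,0,0,0],[0.25,0,0,0,0],[0.2,0,0,0,0],[0.15,0,0,0,0],[0.1,0,0,0,0],[0.1,0,0,0,0],[0.1,0,0,0,0]], "force": 25}}

```text
t: 3.1
eef_pos: [0.4461, 0.179, 0.0785]
tcp_rot: [-0.0, 0.601, 0.799, 0.0]
ft_force: [-0.7, -0.6, 1.2]
width: 0.0158
```

The grip is on the fin (15.8 mm opening). I'll slide gently first and watch the vertical force.

>>> {"name": "send_rows", "arguments": {"targets": [[0.1,0,0,0.0005,0],[0.1,-0.002,0,0.001,0],[0.1,-0.005,-0.001,0.001,0],[0.1,-0.009,-0.001,0.001,0],[0.1,-0.014,-0.002,0.001,0],[0.1,-0.02,-0.003,0.001,0],[0.1,-0.026,-0.004,0.001,0],[0.1,-0.032,-0.005,0.001,0],[0.1,-0.036,-0.005,0.001,0],[0.1,-0.04,-0.006,0.001,0]]}}

```text
t: 4.1
eef_pos: [0.453, 0.1433, 0.0787]
tcp_rot: [-0.0, 0.6, 0.8, 0.003]
ft_force: [-0.8, 10.4, 10.9]
width: 0.0162
```

```bash
python3 - <<'E'
from h import *
o=get_obs(); print(o['t'],o['eef_pos'],o['ft_force'],o['wrist_torque'],o['width'])
im,dp=snap('side','side2'); stand('side',dp,o['eef_pos'][:2])
im,dp=snap('top','top2'); 
E
```

```text
4.1 [0.45302261 0.14328089 0.07872358] [-0.75418241 10.43191813 10.89208221] [ 1.93820166  0.32735723 -0.0977828 ] 0.016157100239231812
side foot 1054 (array([452.3, 144.1]), 161.8, 68.0, 106.02) z 0.0345 fin 226 (array([453.7, 136.8]), 42.9, 27.7, 9.61) [0.4493 0.1352 0.1054]
```

>>> {"name": "send_rows", "arguments": {"targets": [[0.1,-0.004,0,-0.0003,0],[0.1,-0.01,-0.001,-0.0005,0],[0.1,-0.02,-0.003,-0.0005,0],[0.1,-0.03,-0.004,-0.0005,0],[0.1,-0.04,-0.006,-0.0005,0],[0.1,-0.05,-0.007,-0.0005,0],[0.1,-0.06,-0.009,-0.0005,0],[0.1,-0.07,-0.01,-0.0005,0],[0.1,-0.08,-0.011,-0.0005,0],[0.1,-0.09,-0.013,-0.0005,0]]}}

```text
t: 5.2
eef_pos: [0.4647, 0.0515, 0.0786]
tcp_rot: [-0.0, 0.6, 0.8, 0.002]
ft_force: [-0.7, 8.6, 6.3]
width: 0.0157
```

>>> {"name": "send_rows", "arguments": {"targets": [[0.1,-0.01,-0.001,0,0],[0.1,-0.02,-0.003,0,0],[0.1,-0.03,-0.004,0,0],[0.1,-0.04,-0.006,0,0],[0.1,-0.05,-0.007,0,0],[0.1,-0.06,-0.009,0,0],[0.1,-0.07,-0.01,0,0],[0.1,-0.08,-0.011,0,0],[0.1,-0.09,-0.013,0,0],[0.1,-0.1,-0.014,0,0]]}}

```text
t: 6.2
eef_pos: [0.4782, -0.0479, 0.0786]
tcp_rot: [-0.001, 0.6, 0.8, 0.001]
ft_force: [-1.9, 9.7, 11.7]
width: 0.0162
```

>>> {"name": "send_rows", "arguments": {"targets": [[0.1,-0.01,-0.001,0,0],[0.1,-0.02,-0.003,0,0],[0.1,-0.03,-0.004,0,0],[0.1,-0.04,-0.006,0,0],[0.1,-0.05,-0.007,0,0],[0.1,-0.06,-0.009,0,0],[0.1,-0.07,-0.01,0,0],[0.1,-0.08,-0.011,0,0],[0.1,-0.088,-0.012,0,0],[0.1,-0.092,-0.013,0,0]]}}

```text
t: 7.2
eef_pos: [0.4915, -0.1399, 0.0786]
tcp_rot: [-0.001, 0.6, 0.8, 0.002]
ft_force: [-1.0, 9.8, 10.5]
width: 0.016
```

```bash
python3 - <<'E'
from h import *
o=get_obs(); print(o['t'],o['eef_pos'],o['tcp_rot'],o['ft_force'],o['wrist_torque'],o['width'])
im,dp=snap('side','side3'); stand('side',dp,o['eef_pos'][:2],.12)
im,dp=snap('top','top3'); stand('top',dp,o['eef_pos'][:2],.12)
E
```

```text
7.2 [ 0.49146782 -0.13990949  0.07862933] [-0.00136852  0.60009674  0.79992472  0.00156928] [-0.98989769  9.83955699 10.50951816] [ 1.75138964  0.24736778 -0.00254196] 0.01602202973921016
side foot 2162 (array([ 490.8, -139.1]), 160.6, 66.8, 106.3) z 0.0343 fin 107 (array([ 489.9, -149.8]), 44.5, 21.0, 172.68) [ 0.4851 -0.1507  0.1013]
top foot 454 (array([ 492.5, -139.6]), 160.8, 63.9, 106.21) z 0.0338 fin 24 (array([ 486.3, -128.6]), 19.7, 10.2, 88.76) [ 0.4867 -0.1253  0.1042]
```

View pics/side3.png

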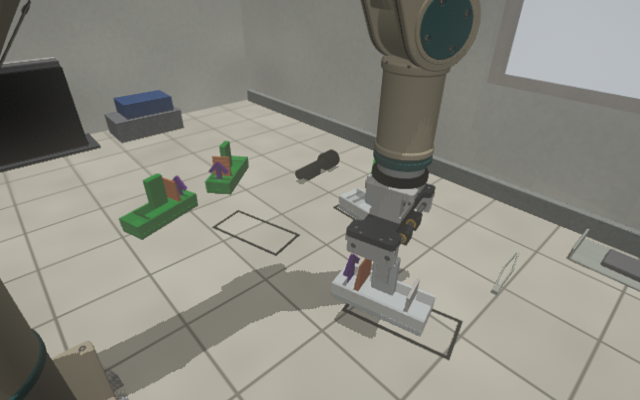

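The side view shows the stand flat and the square in place at (412,292). It is about 40 mm short of the outline. I'll slide the rest.

>>> {"name": "send_rows", "arguments": {"targets": [[0.1,-0.007,-0.001,0,0],[0.1,-0.014,-0.002,0,0],[0.1,-0.021,-0.003,0,0],[0.1,-0.027,-0.004,0,0],[0.1,-0.032,-0.005,0,0],[0.1,-0.036,-0.0055,0,0],[0.1,-0.039,-0.006,0,0],[0.1,-0.0405,-0.006,0,0],[0.1,-0.0405,-0.006,0,0],[0.1,-0.0405,-0.006,0,0]]}}

```text
t: 8.3
eef_pos: [0.4963, -0.1787, 0.0787]
tcp_rot: [-0.003, 0.6, 0.8, 0.002]
ft_force: [-2.9, 11.8, 12.8]
width: 0.0162
```

```bash
python3 - <<'E'
from h import *
o=get_obs(); print(o['t'],o['eef_pos'],o['tcp_rot'],o['ft_force'],o['width'])
im,dp=snap('side','side4'); stand('side',dp,o['eef_pos'][:2],.12)
cv2.imwrite('pics/c4.png',cv2.resize(im[250:365,325:475],None,fx=5,fy=5,interpolation=cv2.INTER_CUBIC))
im,dp=snap('top','top4'); stand('top',dp,o['eef_pos'][:2],.12)
E
```

```text
8.3 [ 0.49634894 -0.17866781  0.07866383] [-0.00259165  0.5997027   0.80021653  0.00186204] [-2.8842751  11.8100765  12.78227379] 0.0162154833885827
side foot 2408 (array([ 495.8, -177.1]), 159.9, 67.1, 106.28) z 0.0342 fin 52 (array([ 477.4, -184.7]), 19.6, 6.2, 120.36) [ 0.4774 -0.1844  0.0985]
top foot 470 (array([ 494.9, -170.3]), 147.0, 64.3, 106.28) z 0.0339 fin 36 (array([ 491. , -171.3]), 25.4, 16.8, 94.99) [ 0.4919 -0.1677  0.1047]
```

View pics/c4.png

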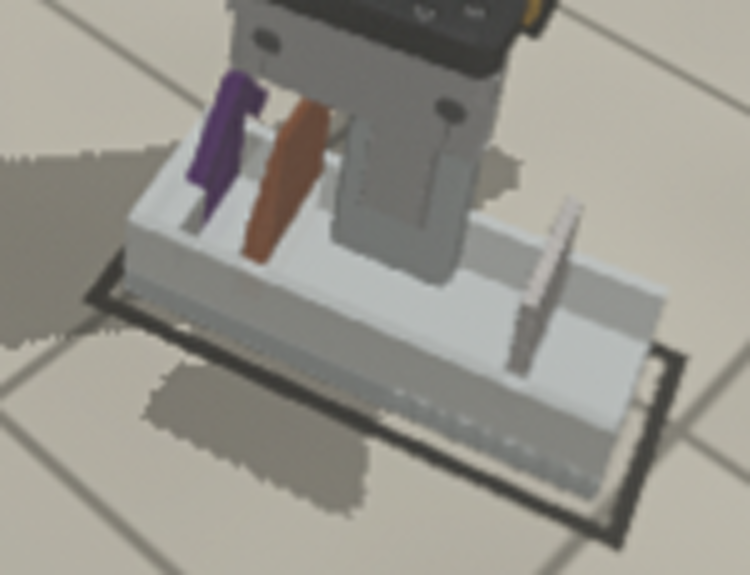

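The crop shows the stand inside the outline, with a slightly wider gap at the right (-y) end. It needs about 2 mm more. I'll nudge it and ease the downward press.

>>> {"name": "send_rows", "arguments": {"targets": [[0.1,-0.001,0,-0.0004,0],[0.1,-0.002,0,-0.0006,-0.003],[0.1,-0.0025,0,-0.0006,-0.003],[0.1,-0.0025,0,-0.0006,-0.003],[0.1,-0.0025,0,-0.0006,-0.003],[0.1,-0.0025,0,-0.0006,-0.003]]}}

```text
t: 9.0
eef_pos: [0.4971, -0.185, 0.0785]
tcp_rot: [-0.001, 0.6, 0.8, 0.0]
ft_force: [-1.4, 4.2, 2.4]
width: 0.0155
```

```bash
cat > chk.py <<'E'
from h import *
import sys
k=sys.argv[1]
o=get_obs(); print(o['t'],o['eef_pos'],o['tcp_rot'],o['ft_force'],o['width'])
for n in('side','top'):
    im,dp=snap(n,n+k); f,t,s=stand(n,dp,(.497,-.18),.12); sq=s[((s[:,:2]-[.497,-.18])@[-.279,.96])<-.035]; print('square',len(sq),sq.mean(0).round(4) if len(sq) else '')
    # gap profile: tape/shadow gray along outline axes at z=0
    c=np.array([.4962,-.1787] if n=='side' else [.4976,-.1812]); a=np.radians(106); uy=np.array([np.cos(a),np.sin(a)]); ux=np.array([uy[1],-uy[0]])
    print('foot corners in outline frame mm:',(((cv2.boxPoints(cv2.minAreaRect((f[:,:2]*1000).astype(np.float32)))/1000-c)@np.c_[ux,uy])*1000).round(1).tolist())
E
python3 chk.py 5
```

```text
9.0 [ 0.49714981 -0.18500894  0.07845721] [-8.58016267e-04  5.99698498e-01  8.00225496e-01  3.63156991e-04] [-1.42670878  4.23207622  2.41700573] 0.015499951846478417
side foot 2484 (array([ 496.4, -183.5]), 160.0, 66.9, 106.36) z 0.034 fin 47 (array([ 477.8, -190.5]), 18.5, 2.9, 109.53) [ 0.4781 -0.1906  0.0986]
square 128 [ 0.5052 -0.2323  0.0596]
foot corners in outline frame mm: [[-35.1, 75.1], [-34.1, -84.9], [32.8, -84.5], [31.8, 75.5]]
top foot 479 (array([ 495.9, -177.1]), 147.3, 64.4, 106.42) z 0.0338 fin 36 (array([ 491.7, -177.1]), 23.5, 17.7, 88.76) [ 0.493  -0.1741  0.1051]
square 0 
foot corners in outline frame mm: [[-33.2, 77.8], [-32.1, -69.5], [32.3, -69.0], [31.2, 78.3]]
```

It overshot by about 3–5 mm when the friction eased. I'll bring it back in small steps.

>>> {"name": "send_rows", "arguments": {"targets": [[0.1,0.002,0,0,0.003],[0.1,0.004,0.0005,0,0.005],[0.1,0.005,0.001,0,0.005],[0.1,0.006,0.001,0,0.005],[0.1,0.006,0.001,0,0.005],[0.1,0.006,0.001,0,0.005]]}}

```text
t: 9.7
eef_pos: [0.4972, -0.1823, 0.0789]
tcp_rot: [0.001, 0.603, 0.798, -0.001]
ft_force: [-0.6, -4.7, 3.2]
width: 0.0161
```

```bash
python3 chk.py 6; python3 - <<'E'
import cv2
a=cv2.imread('pics/side6.png')[265:365,335:475]; b=cv2.imread('pics/top6.png')[195:265,375:465]
a=cv2.resize(a,(700,500),interpolation=cv2.INTER_CUBIC); cv2.imwrite('pics/c6.png',a)
E
```

```text
9.7 [ 0.49717627 -0.18229481  0.07887946] [ 1.49011040e-03  6.02552833e-01  7.98077376e-01 -6.04709891e-04] [-0.57875093 -4.66171359  3.16799724] 0.016060123314280157
side foot 2465 (array([ 497.1, -181.1]), 159.9, 68.4, 106.06) z 0.0345 fin 51 (array([ 478.1, -187.8]), 19.5, 5.1, 117.58) [ 0.4782 -0.1875  0.0986]
square 135 [ 0.5054 -0.2298  0.0597]
foot corners in outline frame mm: [[-34.0, 77.3], [-33.9, -82.5], [34.5, -82.5], [34.3, 77.4]]
top foot 481 (array([ 495.7, -173.1]), 144.8, 64.4, 105.91) z 0.034 fin 34 (array([ 491.7, -174.5]), 23.7, 17.7, 88.69) [ 0.4929 -0.1711  0.1055]
square 0 
foot corners in outline frame mm: [[-31.7, 80.7], [-31.9, -64.0], [32.5, -64.1], [32.7, 80.6]]
```

View pics/c6.png

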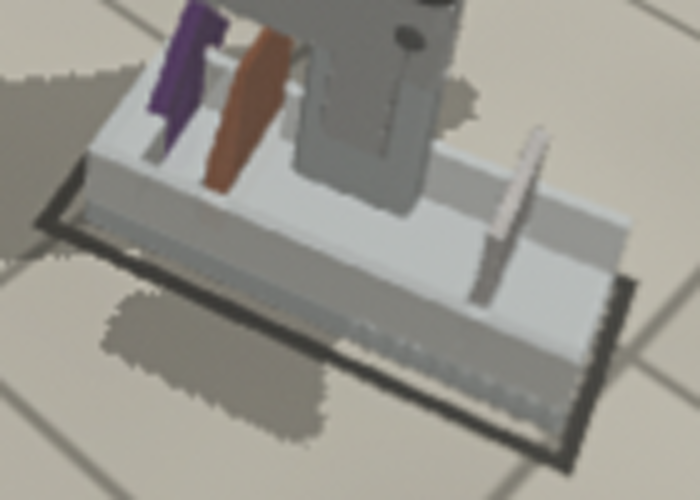

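```bash
python3 - <<'E'
from h import *
im=cv2.imread('pics/side6.png'); 
a=np.radians(106); uy=np.array([np.cos(a),np.sin(a)]); ux=np.array([uy[1],-uy[0]]); c=np.array([.4962,-.1787])
# rectified z=0 plane (side view), 0.25 mm/px: cols = outline -y, rows = x
def rectify(n,f,c,z=0.):
    ys=np.arange(100,-100,-.25); xs=np.arange(55,-60,-.25); Y,X=np.meshgrid(ys,xs)
    P=np.c_[X.ravel()/1000,Y.ravel()/1000]@np.array([ux,uy])+c
    m=proj(n,np.c_[P,np.full(len(P),z)]).astype(np.float32).reshape(*X.shape,2)
    return cv2.remap(cv2.imread(f'pics/{f}.png'),m[...,0],m[...,1],cv2.INTER_CUBIC)
s=rectify('side','side6',c); t=rectify('top','top6',np.array([.4976,-.1812]))
s=cv2.convertScaleAbs(s,alpha=1.2); t=cv2.convertScaleAbs(t,alpha=1.9)
o=np.vstack([s[190:],t[:, :]]); 
print(o.shape); cv2.imwrite('pics/r6.png',o[:600])
# tape check from side0/top0 in same frame: dark edges
for n,f,c in(('side','side0',c),('top','top0',np.array([.4976,-.1812]))):
    g=cv2.cvtColor(rectify(n,f,c),cv2.COLOR_BGR2GRAY).astype(float)
    ry=g[120:320].mean(0); rx=g[:,150:650].mean(1)
    def cen(v,co,lo,hi):
        m=(co>lo)&(co<hi); w=np.clip(np.median(v)*.93-v,0,None)*m; return round((w*co).sum()/w.sum(),2)
    ys=np.arange(100,-100,-.25); xs=np.arange(55,-60,-.25)
    print(n,'tape y',cen(ry,ys,78,96),cen(ry,ys,-96,-78),'x',cen(rx,xs,30,48),cen(rx,xs,-48,-30))
E
```

```text
(730, 800, 3)
side tape y 87.37 -86.85 x 38.92 -39.18
top tape y 88.66 -85.96 x 38.02 -39.95
```

View pics/r6.png

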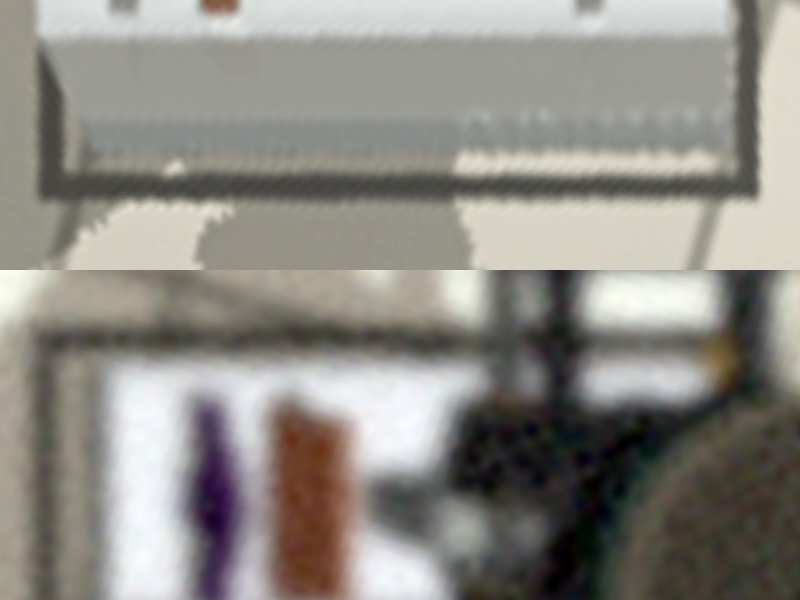

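The rectified views show the stand about 1.5–2 mm toward -y and about 1 mm toward +x of the outline centre (gaps 5.3 mm left and 3.7 mm right). One more nudge, still in light contact.

>>> {"name": "send_rows", "arguments": {"targets": [[0.1,0.0008,-0.0006,0,0],[0.1,0.0017,-0.0014,0,0],[0.1,0.0017,-0.0014,0,0],[0.1,0.0017,-0.0014,0,0]]}}

```text
t: 10.2
eef_pos: [0.4956, -0.1785, 0.0786]
tcp_rot: [0.0, 0.602, 0.799, 0.0]
ft_force: [3.6, -2.8, 2.7]
width: 0.0155
```

```bash
python3 chk.py 7
```

```text
10.2 [ 0.49562483 -0.17849895  0.07863285] [4.95253532e-04 6.01839764e-01 7.98616589e-01 4.43628727e-04] [ 3.56420919 -2.76880365  2.72015374] 0.015464247850682677
side foot 2444 (array([ 495.1, -177.2]), 159.8, 67.2, 106.25) z 0.0342 fin 48 (array([ 477.4, -185. ]), 19.6, 7.9, 125.97) [ 0.4769 -0.1847  0.0985]
square 129 [ 0.504  -0.2269  0.06  ]
foot corners in outline frame mm: [[-34.6, 81.5], [-33.9, -78.4], [33.3, -78.1], [32.6, 81.8]]
top foot 468 (array([ 494.1, -170.1]), 146.3, 64.7, 105.76) z 0.0341 fin 32 (array([ 489.3, -170.5]), 22.5, 17.7, 88.54) [ 0.4909 -0.1672  0.1042]
square 0 
foot corners in outline frame mm: [[-32.3, 84.9], [-32.9, -61.4], [31.8, -61.7], [32.4, 84.6]]
```

Stick-slip moved it 4 mm, so it is now about 2 mm the other way. I'll release, back off and measure with a clear view, then regrip for a fine correction.

>>> {"name": "send_rows", "arguments": {"targets": [[0.3,0,0,0,0],[0.5,0,0,0,0],[0.6,0,0,0,0],[0.6,0,0,0,0],[0.6,0,0,-0.02,0],[0.6,0,0,-0.05,0],[0.6,0,0,-0.09,0],[0.6,0,0,-0.1,0]]}}

```text
t: 11.1
eef_pos: [0.4965, -0.1794, 0.1819]
tcp_rot: [0.002, 0.602, 0.799, 0.001]
ft_force: [0.3, 0.2, 0.7]
width: 0.0561
```

>>> {"name": "send_rows", "arguments": {"targets": [[0.6,0.03,0,0,0],[0.6,0.07,0,0,0],[0.6,0.11,0,0,0],[0.6,0.15,0,0,0],[0.6,0.19,0,0,0],[0.6,0.22,0,0,0],[0.6,0.24,0,0,0],[0.6,0.24,0,0,0]]}}

```text
t: 11.9
eef_pos: [0.4273, 0.0546, 0.1781]
tcp_rot: [-0.001, 0.6, 0.8, -0.0]
ft_force: [1.7, 0.1, 0.1]
width: 0.0564
```

```bash
python3 chk.py 8; python3 - <<'E'
from h import *
for n in('top','side'):
    d=np.load(f'pics/{n}8.npy'); f,t,s=stand(n,d,(.497,-.18),.12)
    print('mean foot-edge fin', t[:,:2].mean(0))
im=cv2.imread('pics/top8.png')[190:270,370:470]; cv2.imwrite('pics/c8.png',cv2.convertScaleAbs(cv2.resize(im,None,fx=7,fy=7,interpolation=cv2.INTER_CUBIC),alpha=1.7))
E
```

```text
11.9 [0.42729563 0.05464858 0.17805089] [-1.09712105e-03  5.99707997e-01  8.00218125e-01 -2.59809676e-04] [1.66898916 0.09413772 0.09214997] 0.05643560567867755
side foot 2415 (array([ 495.1, -177.3]), 159.8, 67.0, 106.06) z 0.034 fin 327 (array([ 495.2, -178.3]), 39.9, 18.5, 106.8) [ 0.4922 -0.1798  0.1033]
square 129 [ 0.5041 -0.2266  0.0594]
foot corners in outline frame mm: [[-34.3, 81.5], [-34.1, -78.3], [32.8, -78.2], [32.7, 81.6]]
top foot 929 (array([ 496.6, -178.6]), 163.8, 64.9, 106.08) z 0.0339 fin 107 (array([ 496.7, -179.4]), 39.9, 15.7, 106.42) [ 0.4966 -0.1781  0.1051]
square 65 [ 0.5093 -0.2254  0.0585]
foot corners in outline frame mm: [[-32.8, 84.7], [-32.6, -79.1], [32.3, -79.0], [32.1, 84.8]]
top foot 929 (array([ 496.6, -178.6]), 163.8, 64.9, 106.08) z 0.0339 fin 107 (array([ 496.7, -179.4]), 39.9, 15.7, 106.42) [ 0.4966 -0.1781  0.1051]
mean foot-edge fin [ 0.49657239 -0.17808711]
side foot 2415 (array([ 495.1, -177.3]), 159.8, 67.0, 106.06) z 0.034 fin 327 (array([ 495.2, -178.3]), 39.9, 18.5, 106.8) [ 0.4922 -0.1798  0.1033]
mean foot-edge fin [ 0.49215633 -0.17979066]
```

View pics/c8.png

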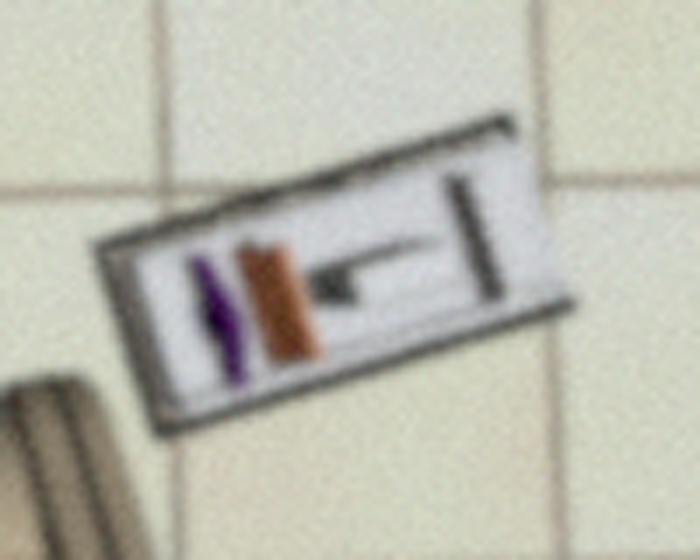

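The clear top view shows the stand inside the tape, with tape visible on three sides and the square's dark edge upright at (475,240). Estimates put it about 0.5 mm off in y, within 0.7 mm in x, and within 0.1° in angle. One contact-plane check from the side will confirm this.

```bash
python3 - <<'E'
from h import *
a=np.radians(106); uy=np.array([np.cos(a),np.sin(a)]); ux=np.array([uy[1],-uy[0]]); c=np.array([.4962,-.1787])
ys=np.arange(100,-100,-.25); xs=np.arange(0,-55,-.25); Y,X=np.meshgrid(ys,xs)
P=np.c_[X.ravel()/1000,Y.ravel()/1000]@np.array([ux,uy])+c
m=proj('side',np.c_[P,np.zeros(len(P))]).astype(np.float32).reshape(*X.shape,2)
im=cv2.imread('pics/side8.png'); r=cv2.remap(im,m[...,0],m[...,1],cv2.INTER_CUBIC)
cr=cv2.resize(im[255:360,330:470],(480,360),interpolation=cv2.INTER_CUBIC); o=np.zeros((580,800,3),np.uint8); o[:220]=cv2.convertScaleAbs(r,alpha=1.2); o[220:580,:480]=cr
cv2.imwrite('pics/r8.png',o)
dp0,dp=[np.load(f'pics/top{k}.npy') for k in(0,8)]; stand('top',dp,(.69,.02),.11)
E
```

```text
top foot 1015 (array([680.1,  44.8]), 157.7, 64.6, 87.39) z 0.0336 fin 100 (array([679.5,  44.8]), 36.1, 15.0, 87.11) [0.6786 0.0448 0.1039]
```

View pics/r8.png

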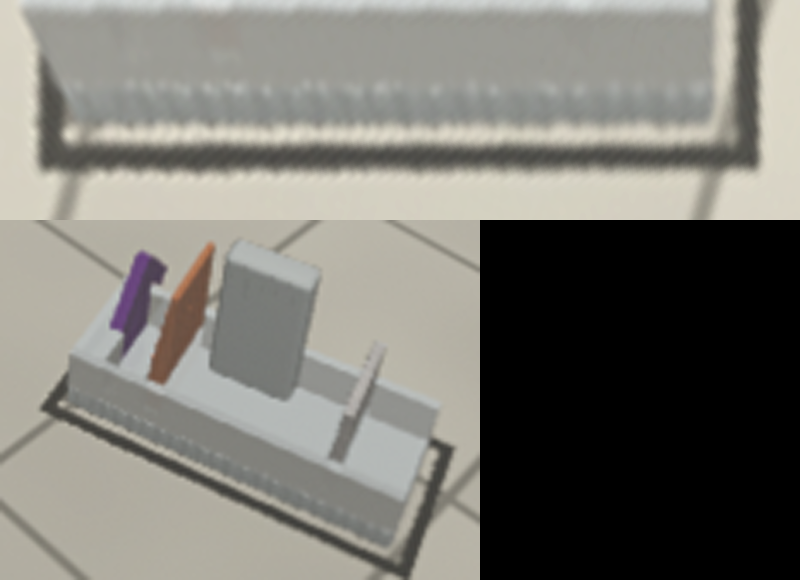

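The contact-plane view shows a gap of roughly 1.5–2 mm at the +y end and 6 mm at the -y end, with the square upright. Depth puts it nearer +1 mm. I have time, so I'll regrip and shift it about 1.5 mm toward -y, with little press.

>>> {"name": "send_rows", "arguments": {"targets": [[0.6,-0.03,0,0,0],[0.6,-0.07,0,0,0],[0.6,-0.11,0,0,0],[0.6,-0.15,0,0,0],[0.6,-0.19,0,0,0],[0.6,-0.22,0,0,0],[0.6,-0.24,-0.0006,0,0],[0.6,-0.24,-0.0006,0,0],[0.6,-0.24,-0.0006,0,0]]}}

```text
t: 12.9
eef_pos: [0.4933, -0.1798, 0.1781]
tcp_rot: [-0.001, 0.603, 0.798, -0.0]
ft_force: [-0.4, 0.2, 0.2]
width: 0.0563
```

>>> {"name": "send_rows", "arguments": {"targets": [[0.6,0,0,0.02,0],[0.6,0,0,0.05,0],[0.6,0,0,0.08,0],[0.6,0,0,0.095,0],[0.6,0,0,0.0995,0],[0.6,0,0,0.0995,0],[0.6,0,0,0.0995,0]]}}

```text
t: 13.6
eef_pos: [0.4948, -0.1786, 0.0799]
tcp_rot: [0.001, 0.602, 0.799, 0.0]
ft_force: [-0.3, 0.1, 2.5]
width: 0.0565
```

>>> {"name": "send_rows", "arguments": {"targets": [[0.4,0,0,0,0],[0.3,0,0,0,0],[0.2,0,0,0,0],[0.15,0,0,0,0],[0.1,0,0,0,0],[0.1,0,0,0,0],[0.1,0,0,0,0]], "force": 20}}

```text
t: 14.3
eef_pos: [0.4947, -0.1788, 0.0791]
tcp_rot: [0.0, 0.602, 0.799, 0.0]
ft_force: [1.5, 0.1, -0.7]
width: 0.0157
```

```bash
python3 chk.py 9
```

```text
14.3 [ 0.49472476 -0.17884013  0.0790854 ] [2.93052112e-04 6.01775016e-01 7.98665571e-01 2.23198871e-04] [ 1.45346215  0.1177387  -0.68974709] 0.015713802214262728
side foot 2430 (array([ 494.2, -177.5]), 159.8, 68.3, 105.85) z 0.034 fin 52 (array([ 476.4, -185.1]), 20.5, 7.2, 126.62) [ 0.4758 -0.1844  0.0986]
square 132 [ 0.5029 -0.2264  0.0594]
foot corners in outline frame mm: [[-35.5, 81.7], [-35.9, -78.1], [32.4, -78.3], [32.8, 81.5]]
top foot 475 (array([ 493. , -169.7]), 145.8, 64.5, 105.87) z 0.0338 fin 35 (array([ 489.3, -171.5]), 23.9, 17.7, 88.57) [ 0.4909 -0.1684  0.1047]
square 0 
foot corners in outline frame mm: [[-33.4, 85.3], [-33.7, -60.5], [30.8, -60.7], [31.1, 85.2]]
```

>>> {"name": "send_rows", "arguments": {"targets": [[0.1,-0.001,0.0006,0,0],[0.1,-0.002,0.0012,0,0],[0.1,-0.0025,0.0015,0,0],[0.1,-0.0025,0.0015,0,0],[0.1,-0.0025,0.0015,0,0]]}}

```text
t: 14.9
eef_pos: [0.4949, -0.1791, 0.0793]
tcp_rot: [-0.002, 0.602, 0.799, 0.0]
ft_force: [-2.6, 5.6, 7.5]
width: 0.0159
```

```bash
python3 chk.py 10
```

```text
14.9 [ 0.49493879 -0.17908436  0.0792855 ] [-2.07833155e-03  6.01571117e-01  7.98816526e-01  1.70100504e-04] [-2.6414064   5.62245472  7.50787214] 0.015909570653062456
side foot 2446 (array([ 494. , -177.6]), 159.9, 67.0, 106.32) z 0.0342 fin 55 (array([ 476. , -184.2]), 19.2, 3.0, 107.71) [ 0.476  -0.1843  0.099 ]
square 132 [ 0.5028 -0.2264  0.0592]
foot corners in outline frame mm: [[-35.7, 81.4], [-34.9, -78.4], [32.1, -78.0], [31.3, 81.8]]
top foot 478 (array([ 493.1, -170.2]), 146.0, 64.6, 105.44) z 0.0344 fin 37 (array([ 489.3, -171.5]), 23.5, 17.7, 88.49) [ 0.4908 -0.1686  0.1044]
square 0 
foot corners in outline frame mm: [[-32.9, 85.2], [-34.3, -60.9], [30.3, -61.5], [31.7, 84.5]]
```

>>> {"name": "send_rows", "arguments": {"targets": [[0.1,-0.0005,0.0003,-0.0002,0],[0.1,-0.001,0.0005,-0.0003,0],[0.1,-0.001,0.0005,-0.0003,0],[0.1,-0.001,0.0005,-0.0003,0]]}}

```text
t: 15.4
eef_pos: [0.4951, -0.1793, 0.0794]
tcp_rot: [-0.003, 0.601, 0.799, 0.0]
ft_force: [-3.4, 6.4, 7.7]
width: 0.0159
```

```bash
python3 chk.py 11
```

```text
15.4 [ 0.49505476 -0.17927142  0.07942249] [-2.92280318e-03  6.01461861e-01  7.98896158e-01  1.26270089e-04] [-3.4050924   6.36958044  7.74392008] 0.015895778574463955
side foot 2437 (array([ 494.8, -177.5]), 160.0, 67.9, 105.92) z 0.0344 fin 59 (array([ 476.7, -185.6]), 19.8, 7.4, 126.31) [ 0.4764 -0.185   0.0991]
square 127 [ 0.503  -0.2266  0.0596]
foot corners in outline frame mm: [[-34.9, 81.6], [-35.1, -78.4], [32.8, -78.5], [33.0, 81.5]]
top foot 469 (array([ 493.4, -170.6]), 145.9, 64.5, 106.22) z 0.0345 fin 37 (array([ 489.2, -171.4]), 24.6, 17.7, 88.65) [ 0.4904 -0.1686  0.1042]
square 0 
foot corners in outline frame mm: [[-33.6, 84.2], [-33.1, -61.7], [31.4, -61.4], [30.9, 84.5]]
```

>>> {"name": "send_rows", "arguments": {"targets": [[0.1,-0.0005,0.0003,-0.0002,0],[0.1,-0.001,0.0004,-0.0004,0],[0.1,-0.001,0.0004,-0.0004,0],[0.1,-0.001,0.0004,-0.0004,0]]}}

```text
t: 15.9
eef_pos: [0.4975, -0.1832, 0.0794]
tcp_rot: [-0.0, 0.602, 0.798, -0.0]
ft_force: [-0.0, -0.3, -3.9]
width: 0.0163
```

```bash
python3 chk.py 12
```

```text
15.9 [ 0.49748788 -0.18321254  0.07935783] [-1.59176579e-04  6.02199782e-01  7.98345317e-01 -3.89969919e-04] [-0.03817007 -0.30617166 -3.85674531] 0.016261649577527744
side foot 2463 (array([ 497.1, -181.9]), 159.6, 67.9, 106.18) z 0.0343 fin 55 (array([ 478.8, -189.2]), 19.9, 6.8, 124.19) [ 0.4784 -0.1885  0.0992]
square 131 [ 0.5055 -0.2307  0.0597]
foot corners in outline frame mm: [[-34.2, 76.4], [-33.8, -83.2], [34.1, -83.0], [33.7, 76.7]]
top foot 470 (array([ 495.8, -174.6]), 146.6, 65.1, 105.14) z 0.0342 fin 35 (array([ 491.7, -175.1]), 23.7, 17.7, 88.59) [ 0.4932 -0.1717  0.1051]
square 0 
foot corners in outline frame mm: [[-31.3, 80.6], [-33.5, -65.9], [31.5, -66.9], [33.7, 79.6]]
```

The tool now carries most of the weight, so friction is nearly gone. In this state the stand follows precisely, so I'll move it back 1.7 mm.

>>> {"name": "send_rows", "arguments": {"targets": [[0.1,0.0006,0,0,0],[0.1,0.0012,-0.0002,0,0],[0.1,0.0017,-0.0003,0,0],[0.1,0.0017,-0.0003,0,0],[0.1,0.0017,-0.0003,0,0]]}}

```text
t: 16.5
eef_pos: [0.4971, -0.181, 0.0798]
tcp_rot: [0.0, 0.602, 0.799, 0.0]
ft_force: [-0.2, -0.5, -4.7]
width: 0.0161
```

```bash
python3 chk.py 13
```

```text
16.5 [ 0.49706456 -0.18104341  0.07977606] [5.09595781e-06 6.01904933e-01 7.98567750e-01 6.87012083e-06] [-0.21238483 -0.54032812 -4.71284904] 0.016134671324069465
side foot 2452 (array([ 496.5, -179.5]), 160.0, 68.4, 106.27) z 0.0347 fin 60 (array([ 480.1, -188.4]), 21.6, 10.0, 135.63) [ 0.4786 -0.1867  0.099 ]
square 131 [ 0.5053 -0.2285  0.0599]
foot corners in outline frame mm: [[-34.5, 79.0], [-33.7, -81.0], [34.6, -80.7], [33.9, 79.3]]
top foot 474 (array([ 495.4, -171.7]), 144.5, 64.6, 105.89) z 0.0346 fin 38 (array([ 491.8, -173.2]), 24.8, 17.7, 88.48) [ 0.4931 -0.1708  0.1044]
square 0 
foot corners in outline frame mm: [[-31.7, 82.1], [-31.9, -62.4], [32.7, -62.6], [32.9, 81.9]]
```

Now centred within about 1 mm by both views. I'll settle it down slightly, release and retreat.

>>> {"name": "send_rows", "arguments": {"targets": [[0.1,0,0,0.0003,0],[0.1,0,0,0.0005,0],[0.1,0,0,0.0005,0],[0.3,0,0,0.0005,0],[0.5,0,0,0.0005,0],[0.6,0,0,0.0005,0],[0.6,0,0,0.0005,0],[0.6,0,0,-0.02,0],[0.6,0,0,-0.05,0],[0.6,0,0,-0.09,0]]}}

```text
t: 17.6
eef_pos: [0.4959, -0.1807, 0.1696]
tcp_rot: [-0.002, 0.602, 0.799, -0.001]
ft_force: [0.1, -0.4, 0.6]
width: 0.0563
```

>>> {"name": "send_rows", "arguments": {"targets": [[0.6,0.02,0,-0.01,0],[0.6,0.06,0,-0.02,0],[0.6,0.1,0,-0.03,0],[0.6,0.14,0,-0.03,0],[0.6,0.18,0,-0.03,0],[0.6,0.21,0,-0.03,0],[0.6,0.24,0,-0.03,0],[0.6,0.25,0,-0.03,0],[0.6,0.25,0,-0.03,0],[0.6,0.25,0,-0.03,0]]}}

```text
t: 18.6
eef_pos: [0.4287, 0.0581, 0.1999]
tcp_rot: [0.0, 0.602, 0.798, -0.0]
ft_force: [1.1, 0.4, 0.1]
width: 0.0561
```

```bash
python3 chk.py 14; python3 - <<'E'
from h import *
a=np.radians(106); uy=np.array([np.cos(a),np.sin(a)]); ux=np.array([uy[1],-uy[0]]); c=np.array([.4962,-.1787])
ys=np.arange(100,-100,-.25); xs=np.arange(0,-55,-.25); Y,X=np.meshgrid(ys,xs)
P=np.c_[X.ravel()/1000,Y.ravel()/1000]@np.array([ux,uy])+c
m=proj('side',np.c_[P,np.zeros(len(P))]).astype(np.float32).reshape(*X.shape,2)
im=cv2.imread('pics/side14.png'); r=cv2.remap(im,m[...,0],m[...,1],cv2.INTER_CUBIC); t=cv2.imread('pics/top14.png')[190:270,380:460]
o=np.zeros((580,840,3),np.uint8); o[:220,:800]=cv2.convertScaleAbs(r,alpha=1.2); o[220:580,:440]=cv2.resize(im[255:360,330:470],(440,360),interpolation=cv2.INTER_CUBIC); o[220:580,440:800]=cv2.convertScaleAbs(cv2.resize(t,(360,360),interpolation=cv2.INTER_CUBIC),alpha=1.7)
cv2.imwrite('pics/r14.png',o[:,:800])
for k in(0,14): stand('top',np.load(f'pics/top{k}.npy'),(.69,.02),.11)
E
```

```text
18.6 [0.42870705 0.05809025 0.19987226] [ 4.20706498e-04  6.02339774e-01  7.98239695e-01 -9.33910746e-05] [1.05463004 0.35173439 0.07841726] 0.05605625655266416
side foot 2439 (array([ 496. , -179.9]), 160.0, 67.6, 105.87) z 0.034 fin 321 (array([ 496. , -180.5]), 39.8, 17.1, 106.72) [ 0.4934 -0.1821  0.1035]
square 130 [ 0.5056 -0.2284  0.0595]
foot corners in outline frame mm: [[-34.2, 79.0], [-34.6, -81.0], [33.1, -81.1], [33.4, 78.8]]
top foot 917 (array([ 497.7, -180.8]), 163.6, 65.1, 106.28) z 0.0338 fin 102 (array([ 497.4, -181.2]), 38.8, 16.0, 106.02) [ 0.4977 -0.1803  0.1052]
square 63 [ 0.5109 -0.2272  0.0589]
foot corners in outline frame mm: [[-32.7, 82.0], [-31.9, -81.6], [33.2, -81.3], [32.4, 82.3]]
top foot 1018 (array([680. ,  44.5]), 158.1, 64.9, 87.72) z 0.0337 fin 97 (array([679.3,  44.7]), 36.1, 15.0, 89.02) [0.6791 0.0446 0.1046]
top foot 1023 (array([680.1,  44.6]), 158.1, 64.8, 87.44) z 0.0337 fin 103 (array([679.3,  44.5]), 36.5, 14.7, 88.14) [0.6788 0.0445 0.1043]
```

View pics/r14.png

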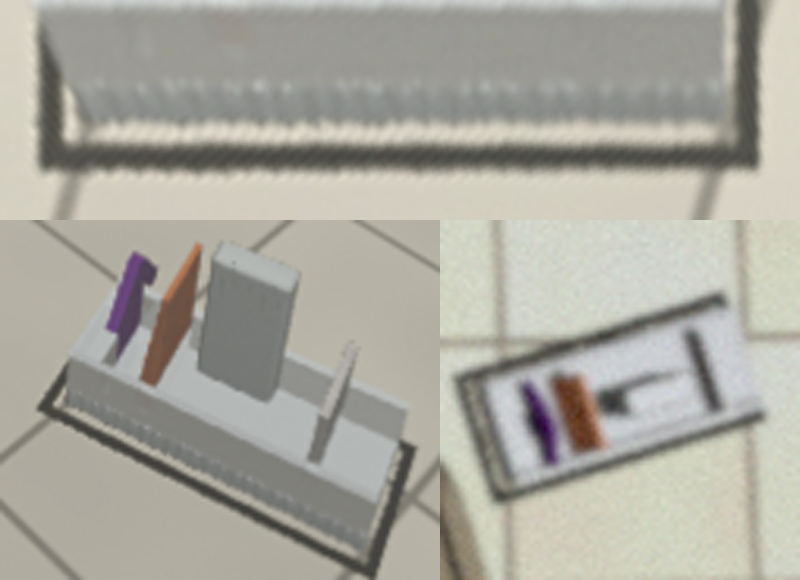

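The final view shows end gaps of about 4.7 and 3.8 mm (ideal is 4), the square upright, the spare unmoved and the arm clear.

```bash
python3 -c "
from bench import hand_in
print(hand_in())"
```

```text
the job is handed in; nothing more can be done
None
```

The loaded stand is in the empty taped outline, released and handed in at about 18.6 s, with the arm well clear.

I gripped the fin and slid the stand about 36 cm over the tiles. Stick-slip then left it off centre, so I nudged it back and forth, released it, measured, and regripped once for a final correction.

**Last checks:**
- **Position:** the end gaps were about 4.7 and 3.8 mm (ideal 4), so it is within about 0.5 mm along the outline in that view.
- **Disagreement:** other estimates differed by about 1–2 mm along and across the outline. One view of the front gap suggested about 1–2 mm toward +x, while the depth readings put it within about 1.3 mm.
- **Alignment:** angle within about 0.3° of the outline.
- **Filter square:** still upright in its slot.
- **Spare stand:** unmoved within measurement noise, about 0.1 mm.

During the final correction the gripper was carrying nearly all the stand's weight (4.7 N of about 4.9 N). The foot may have been unloaded or raised by a few tenths of a millimetre at that moment. It was set back flat before I let go.

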